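Fill the last two places in the tube warmer

ROBOT

A 6-joint arm with a two-finger parallel gripper is mounted at the origin on the work surface. World frame = base frame: x ahead of the robot, y to its left, z up, the work surface at z = 0. Lengths are in m, angles in rad, forces in N, time in s.
With the tool pointing down it reaches from about 0.35 to 0.8 m from the base axis. Payload 7.3 kg.
Tool frame: the origin (TCP) lies between the finger pads; the fingertips stand 25 mm ahead of it and the grasp point (between the pads) lies 6 mm ahead of it (r.tip_extent is the distance from the TCP to the fingertips, in m); z points along the fingers, y is the direction in which the jaws open and shut (so a half turn about z gives the same grasp; the last joint's range is limited). The gripper opens to 85 mm and grips with 20 to 120 N. Pads are 22 mm wide; open, the fingers measure 114 mm over their backs; the gripper's body (76 mm by 85 mm) begins 54 mm behind the grasp point. The pads swing forward as they close: fully open they stand 13 mm farther back than shut.
Start: joints at [1.088, 0.342, 1.524, -0, 1.275, -0.146], TCP at [0.173, 0.496, 0.256] pointing down, gripper open.
Joint ranges: [-2.53, 2.53], [-0.77, 2.02], [0.04, 2.7], [-1, 4.14], [0.28, 2.66], [-3.11, 3.11]. Speed limits (rad/s): [2.57, 2.57, 3.14, 3.14, 3.14, 3.14].

INTERFACE

Orientations are given as a unit quaternion [x, y, z, w].
In Python, from workcell import r, command_gripper, optics gives the robot as it stands. The module is installed in compiled form; this text tells all that it offers. Calls block until the motion is done:
- r.reach(position, orientation): joint-space move of the TCP to a pose.
- r.move_straight(position, orientation=None, speed=0.15, max_force=None): straight line of the TCP; orientation=None keeps the orientation; speed is the mean speed in m/s. With max_force (N) it stops when the force on the tool has changed by that much, and returns True; else False.
- r.movej(angles): joint-space move.
- command_gripper(opening, force=None): finger opening in m; force is the grip in N (None keeps the last); returns when the fingers have stopped.
- r.hold(seconds).
- r.solve_ik(position, orientation): joint angles nearest the present ones, or None.
- r.read_state(): the state.
- optics.get_image(name): name is "side" or "top" or "wrist"; returns (picture, depth): 480x640x3 uint8, red, green, blue; 480x640 float32, m along the optical axis (not along the pixel's ray), 0 where there is no reading.
- optics.camera_model(name): a dict with "K" (3x3 intrinsics, pixels), "R" (3x3) and "t" (3): a world point X has camera coordinates R X + t; the wrist camera has in their place "tool_from_camera" (4x4, takes a point from camera to tool coordinates, whose origin is the TCP and whose axes are the flange's). Camera axes: x right, y down, z forward; pixel columns grow to the right and rows downward; lengths in m; the calibration is good to about 2 mm. A picture is of the moment at which its call begins: read the wrist's pose just before it. camera_model takes no time and is no camera call.
A pose or a line that the arm cannot do raises r.PlanningError and nothing moves.
- r.finish_job(): hands the job in, once; it reports no verdict.
The state is a dict: "time_s": time; "joint_positions": joint angles; "dq": joint speeds; "tau": joint torques, N m; "eef_pos": TCP position; "eef_rot": TCP orientation; "contact_force": force on the tool from outside, world axes, zero at the start; "torque": the same for the moment, N m; "grip_width": finger opening in m.
Only numpy, scipy, OpenCV 4.12 (cv2) and the standard library are available. Lean on these libraries where they do the work, as an engineer would, in place of code of your own. Each camera call takes 0.05 s, during which the arm holds its last target.

TASK

The round steel cup of the tube warmer holds five short vials, with two places of its packing (one in the middle, six around) still empty, on opposite sides of the middle one. Lower the two long capped glass tubes from the bench into those two places, one in each, either way round, so that each stands upright on the cup's floor among the vials. Do not drop them in from a height.

Things in the scene. Friction and masses are not known exactly. Their poses are not given: they have to be found in the camera images.
- tube_a_mid (a point): First long blue-capped glass tube, thin grey rings, 28 mm in diameter, 130 mm tall, straight, foot bevelled to 22 mm; about 0.06 kg, standing loose on the bench. This point is its centre, 65 mm above the foot; z runs up the tube. Short vials with such caps, as wide (60 mm tall), and an amber jar (48 mm wide, 90 mm tall) stand near, 70 mm or more away centre to centre.
- tube_b_mid (a point): Second long blue-capped glass tube, thin grey rings, 28 mm in diameter, 130 mm tall, straight, foot bevelled to 22 mm; about 0.06 kg, standing loose on the bench. This point is its centre, 65 mm above the foot; z runs up the tube. Identical to the first; either tube may go into either place. Hold it by its upper third, to keep the fingers above the vials in the cup.
- gap_1 (a point): First empty place in the warmer's round cup: the point on the cup's floor (35 mm above the bench) at the place's centre, 33 mm from the cup's centre; z up. The steel cup is fixed, 100 mm wide inside, rim 80 mm above the bench. A tube has about 5 mm of play on each side.
- gap_2 (a point): Second empty place in the warmer's round cup: the point on the cup's floor (35 mm above the bench) at the place's centre, 33 mm from the cup's centre; z up. 66 mm from the first, across the middle vial. The five loose vials in the cup are 28 mm wide, their tops 95 mm above the bench; each place is 33 mm from its neighbours.

How it is judged:
At the end, for the whole second after the job is handed in: Both long tubes stand in the cup, one in each empty place: the tube's centre within 15 mm (seen from above) of the place's centre and 90 to 110 mm above the bench (foot on the cup's floor), leaning less than 0.2 rad (11 degrees), and they stay so (angle between each of tube_a_mid, tube_b_mid's own z axis and vertical below 0.2 rad and height (world z) of tube_a_mid between 0.09 and 0.11 m and height (world z) of tube_b_mid between 0.09 and 0.11 m and ((horizontal distance between tube_a_mid and gap_1 below 0.015 m and horizontal distance between tube_b_mid and gap_2 below 0.015 m) or (horizontal distance between tube_a_mid and gap_2 below 0.015 m and horizontal distance between tube_b_mid and gap_1 below 0.015 m))); the robot touches nothing.
It fails at once if tube_a is dropped into the cup from a height (it falls faster than 0.8 m/s there) (linear speed of tube_a above 0.8 m/s and height (world z) of tube_a_mid below 0.16 m and (horizontal distance between tube_a_mid and gap_1 below 0.015 m or horizontal distance between tube_a_mid and gap_2 below 0.015 m)).
It fails at once if tube_b is dropped into the cup from a height (it falls faster than 0.8 m/s there) (linear speed of tube_b above 0.8 m/s and height (world z) of tube_b_mid below 0.16 m and (horizontal distance between tube_b_mid and gap_1 below 0.015 m or horizontal distance between tube_b_mid and gap_2 below 0.015 m)).
It also fails if it takes over 64 s, if anything falls off the work surface, if the arm or the gripper's body presses on something with over 40 N, if the wrist force passes 120 N, or if a joint passes its speed limit or range.

## Working session

There is one attempt and no reset: what is moved stays moved. The work goes in short steps, each a Python script; the robot and the scene stay as the last script left them, time stands still between calls to the robot, and variables do not carry over. Pictures are saved under pics/ and viewed, and the job is handed in when it is done.

```bash
mkdir -p pics
python3 - <<'E'
from workcell import r, command_gripper, optics
import cv2, numpy as np
s=r.read_state(); print(s['time_s'],s['eef_pos'],s['eef_rot'],s['grip_width'],r.tip_extent)
for n in ["side","top"]:
    p,d=optics.get_image(n); cv2.imwrite(f"pics/{n}0.png",p[:,:,::-1]); np.save(f"{n}0.npy",d)
    m=optics.camera_model(n); print(n,m)
print(optics.camera_model("wrist"))
E
```

```text
0.0 [0.17328459 0.49518881 0.25562107] [ 1.67587839e-01  9.85856839e-01 -7.38387888e-04 -2.52060676e-04] 0.08531716859933225 0.025
side {'K': array([[582.13360758,   0.        , 320.16095591],
       [  0.        , 582.13360758, 249.41017013],
       [  0.        ,   0.        ,   1.        ]]), 'R': array([[ 0.99908759, -0.03833895,  0.01881789],
       [-0.00943712, -0.62790486, -0.77823289],
       [ 0.04165248,  0.77734524, -0.62769376]]), 't': array([-0.52812906,  0.1051148 ,  1.0816837 ])}
top {'K': array([[573.98532921,   0.        , 331.32071908],
       [  0.        , 573.98532921, 242.55899387],
       [  0.        ,   0.        ,   1.        ]]), 'R': array([[ 0.00287288, -0.99993091, -0.01139849],
       [-0.99489239, -0.00170791, -0.10092682],
       [ 0.10090038,  0.01163022, -0.99482855]]), 't': array([0.06707768, 0.55977908, 0.98941835])}
{'K': array([[398.42277531,   0.        , 320.49086527],
       [  0.        , 398.42277531, 245.22413546],
       [  0.        ,   0.        ,   1.        ]]), 'tool_from_camera': array([[-1.12516715e-04, -9.56685456e-01, -2.91123557e-01,
         7.46124141e-02],
       [ 9.99999482e-01, -4.02068515e-04,  9.34779879e-04,
        -1.41174374e-04],
       [-1.01134193e-03, -2.91123302e-01,  9.56685006e-01,
        -1.16697728e-01],
       [ 0.00000000e+00,  0.00000000e+00,  0.00000000e+00,
         1.00000000e+00]])}
```

View pics/top0.png

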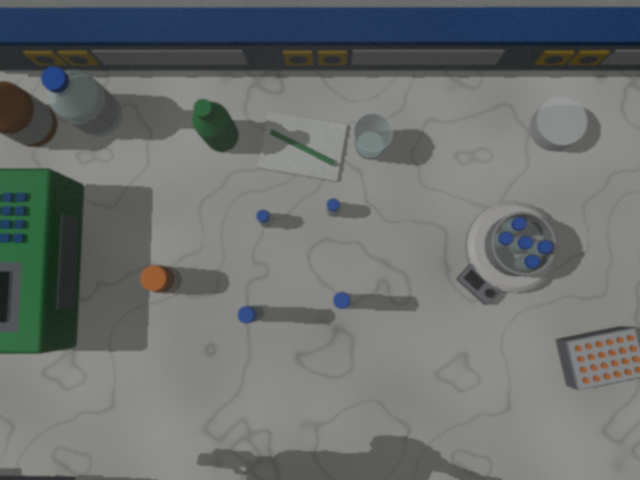

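View pics/side0.png

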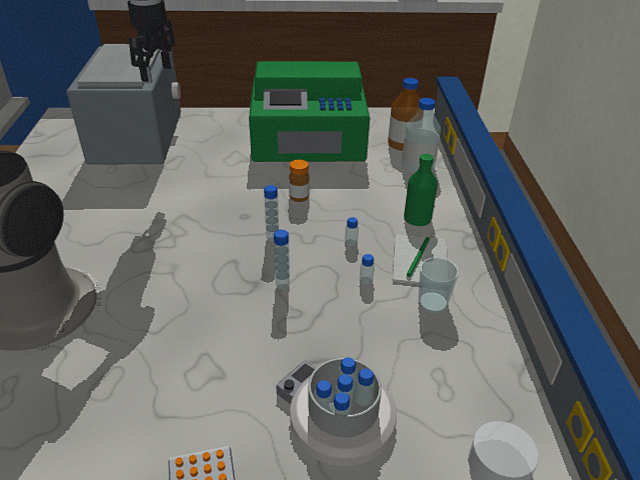

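```bash
cat > h.py <<'E'
import cv2, numpy as np
def world(m,uv,z=None,d=None):
    K,R,t=m['K'],m['R'],m['t']
    uv=np.atleast_2d(uv).astype(float)
    ray=np.c_[(uv[:,0]-K[0,2])/K[0,0],(uv[:,1]-K[1,2])/K[1,1],np.ones(len(uv))]
    if d is not None: return (ray*np.asarray(d)[:,None]-t)@R
    C=-R.T@t; w=ray@R
    return C+w*((z-C[2])/w[:,2])[:,None]
def blobs(p):
    hsv=cv2.cvtColor(p,cv2.COLOR_RGB2HSV)
    return ((hsv[:,:,0]>105)&(hsv[:,:,0]<130)&(hsv[:,:,1]>130)&(hsv[:,:,2]>60)).astype(np.uint8)
E
python3 - <<'E'
from workcell import optics
from h import *
for n,(r0,r1,c0,c1) in dict(top=(190,330,230,570),side=(180,420,255,385)).items():
    p=cv2.imread(f'pics/{n}0.png')[:,:,::-1].copy(); d=np.load(n+'0.npy'); m=optics.camera_model(n)
    k=blobs(p); M=np.zeros_like(k); M[r0:r1,c0:c1]=k[r0:r1,c0:c1]
    N,L,S,C=cv2.connectedComponentsWithStats(M)
    for i in range(1,N):
        if S[i,4]<30: continue
        v,u=np.nonzero(L==i); P=world(m,np.c_[u,v],d=d[v,u])
        h=np.percentile(P[:,2],80); q=abs(P[:,2]-h)<.004
        print(n,S[i],C[i].round(1),'topz',h.round(4),'xy',P[q][:,:2].mean(0).round(4),'ext',np.ptp(P[q][:,:2],axis=0).round(3), q.sum())
p=cv2.imread('pics/top0.png')[190:310,450:570]; cv2.imwrite('pics/cup0.png',cv2.resize(p,None,fx=5,fy=5,interpolation=2))
E
```

```text
top [328 200  10  10  85] [332.6 204.4] topz 0.0626 xy [0.6225 0.0659] ext [0.016 0.016] 79
top [258 211  10  10  81] [262.3 215.6] topz 0.0629 xy [0.6029 0.1875] ext [0.016 0.016] 73
top [512 218  14  12 131] [518.5 223.4] topz 0.0963 xy [ 0.5857 -0.2435] ext [0.019 0.02 ] 107
top [499 232  14  12 124] [505.5 237.9] topz 0.0964 xy [ 0.5615 -0.2209] ext [0.019 0.02 ] 108
top [519 237  13  12 129] [525.  242.3] topz 0.0962 xy [ 0.5541 -0.2529] ext [0.019 0.02 ] 113
top [538 241  14  12 138] [544.6 246.6] topz 0.0961 xy [ 0.5469 -0.2854] ext [0.018 0.02 ] 121
top [525 255  14  13 137] [531.7 261.3] topz 0.0967 xy [ 0.5228 -0.2632] ext [0.02 0.02] 107
top [334 293  15  15 174] [341.3 300. ] topz 0.1322 xy [0.458 0.051] ext [0.022 0.022] 163
top [239 307  15  15 179] [246.  314.3] topz 0.1322 xy [0.4353 0.2016] ext [0.022 0.023] 168
side [264 185  13  14 160] [270.2 191.5] topz 0.129 xy [0.4334 0.1961] ext [0.024 0.028] 91
side [347 217  10  12  95] [351.7 222.5] topz 0.0593 xy [0.6013 0.1823] ext [0.019 0.023] 51
side [274 230  14  16 198] [280.6 237.2] topz 0.1291 xy [0.4565 0.045 ] ext [0.024 0.027] 115
side [362 254  11  13 113] [367.4 259.9] topz 0.0594 xy [0.6209 0.0597] ext [0.018 0.024] 70
side [338 358  18  34 421] [346.2 374.5] topz 0.0944 xy [ 0.5562 -0.2447] ext [0.028 0.053] 284
side [358 369  16  17 219] [365.5 376.9] topz 0.0943 xy [ 0.5843 -0.2497] ext [0.021 0.022] 149
side [316 380  16  18 225] [323.4 388.7] topz 0.0944 xy [ 0.5218 -0.2694] ext [0.02  0.021] 151
side [334 393  16  18 238] [341.2 401.3] topz 0.0943 xy [ 0.5458 -0.292 ] ext [0.021 0.022] 166
```

View pics/cup0.png

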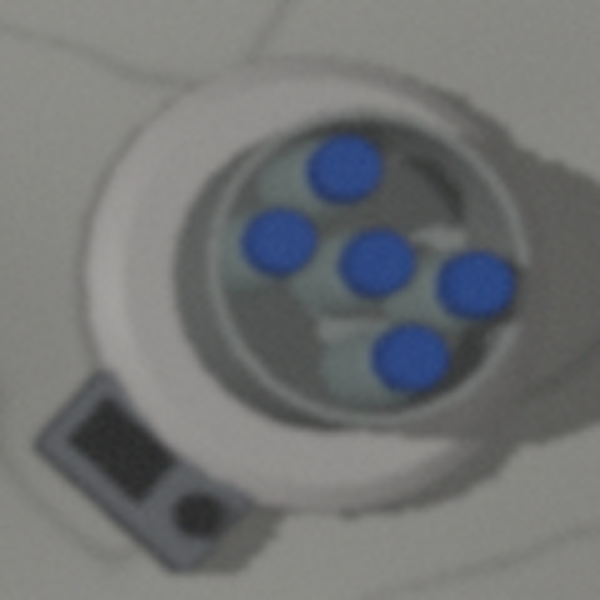

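```bash
cat >> h.py <<'E'
from scipy.spatial.transform import Rotation as Ro
def quat(j):
    y=np.array([j[0],j[1],0.]);y/=np.linalg.norm(y); z=np.array([0,0,-1.]); x=np.cross(y,z)
    return Ro.from_matrix(np.c_[x,y,z]).as_quat()
QP=quat([.33,.944]); QC=quat([.682,.731])
A=np.array([.4353,.2016]); B=np.array([.458,.051])
G1=np.array([.5786,-.2756]); G2=np.array([.5298,-.2302])
def wimg(r,optics,name):
    s=r.read_state(); p,d=optics.get_image('wrist'); cv2.imwrite(f'pics/{name}.png',p[:,:,::-1]); np.save(name+'.npy',d)
    T=np.eye(4);T[:3,:3]=Ro.from_quat(s['eef_rot']).as_matrix();T[:3,3]=s['eef_pos']
    W=T@optics.camera_model('wrist')['tool_from_camera']; R=W[:3,:3].T
    m=dict(K=optics.camera_model('wrist')['K'],R=R,t=-R@W[:3,3]); np.savez(name+'.npz',**m)
    return p,d,m
E
python3 - <<'E'
from workcell import r, command_gripper, optics
from h import *
print(r.solve_ik([*G1,.3],QC), r.solve_ik([*G2,.15],QC), r.solve_ik([*A,.112],QP))
r.reach([*A,.24],QP)
p,d,m=wimg(r,optics,'w1'); s=r.read_state(); print(s['time_s'],s['eef_pos'])
k=blobs(p);N,L,S,C=cv2.connectedComponentsWithStats(k)
for i in range(1,N):
    if S[i,4]<100: continue
    v,u=np.nonzero(L==i); P=world(m,np.c_[u,v],d=d[v,u]); h=np.percentile(P[:,2],80); q=abs(P[:,2]-h)<.004
    print(S[i],h.round(4),P[q][:,:2].mean(0).round(4),np.ptp(P[q][:,:2],axis=0).round(3))
E
```

```text
[-5.64020910e-01  5.39625025e-01  1.08981829e+00 -4.44089210e-16
  1.51214934e+00 -1.38408317e+00] [-5.42541226e-01  5.37560163e-01  1.52172844e+00 -4.44089210e-16
  1.08230405e+00 -1.36260349e+00] [ 2.73776580e-01  4.36962252e-01  1.83740481e+00 -4.44089210e-16
  8.67225594e-01 -9.60722464e-01]
1.6167 [0.43496976 0.20248279 0.24006971]
[ 293  224   45   49 1753] 0.1295 [0.432  0.1998] [0.027 0.027]
[  89  325   53   48 1738] 0.1291 [0.4549 0.0503] [0.027 0.027]
[351 383  25  29 595] 0.0592 [0.599  0.1858] [0.021 0.022]
[235 435  18  17 155] 0.0569 [0.6115 0.0626] [0.005 0.013]
```

View pics/w1.png

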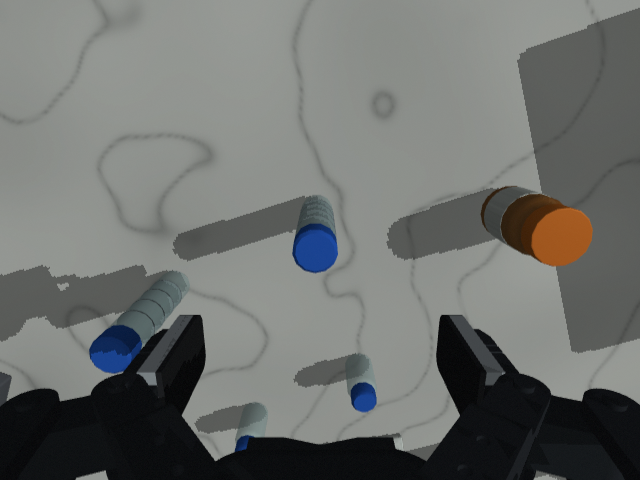

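Run:
```python
from workcell import r, command_gripper, optics
from h import *
a=np.array([.433,.2003])
command_gripper(.06)
r.move_straight([*a,.112],QP,speed=.15)
command_gripper(.0,30)
s=r.read_state(); print(s['time_s'],s['eef_pos'],s['grip_width'])
r.move_straight([*a,.275],QP,speed=.2)
c=(G1+G2)/2+np.array([-.002,-.001])
print(r.read_state()['time_s'])
r.reach([*(G2+[-.03,.03]),.3],QC); r.hold(.3)
p,d,m=wimg(r,optics,'w2'); s=r.read_state(); print(s['time_s'],s['eef_pos'],s['grip_width'],s['contact_force'])
k=blobs(p);N,L,S,C=cv2.connectedComponentsWithStats(k)
for i in range(1,N):
    if S[i,4]<100: continue
    v,u=np.nonzero(L==i); P=world(m,np.c_[u,v],d=d[v,u]); h=np.percentile(P[:,2],80); q=abs(P[:,2]-h)<.004
    print(S[i],h.round(4),P[q][:,:2].mean(0).round(4),np.ptp(P[q][:,:2],axis=0).round(3))
```

```text
3.375 [0.43335976 0.20029647 0.1126997 ] 0.027354492126815462
4.3417
6.2 [ 0.49994462 -0.19969843  0.30008939] 0.027040066171520834 [-0.05257915 -0.01838747 -2.2069386 ]
[620  92  20  27 348] 0.059 [0.6171 0.0567] [0.018 0.015]
[347 269  12  26 193] 0.0943 [ 0.5623 -0.2189] [0.018 0.012]
[269 270  24  28 519] 0.0943 [ 0.52   -0.2666] [0.022 0.021]
[ 275  319   92  103 7520] 0.3166 [ 0.4984 -0.1982] [0.028 0.027]
```

View pics/w2.png

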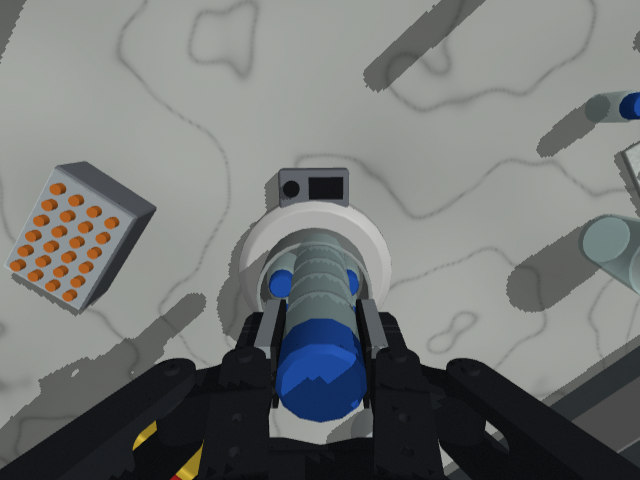

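Run:
```python
from workcell import r, command_gripper, optics
from h import *
c=(G1+G2)/2; j=np.array([.682,.731]); x=np.array([-.731,.682])
r.move_straight([*(c+.11*j+.03*x),.31],QC,speed=.2); r.hold(.3)
p,d,m=wimg(r,optics,'w3'); s=r.read_state(); print(s['time_s'],s['eef_pos'],s['grip_width'])
k=blobs(p);N,L,S,C=cv2.connectedComponentsWithStats(k)
for i in range(1,N):
    if S[i,4]<100: continue
    v,u=np.nonzero(L==i); P=world(m,np.c_[u,v],d=d[v,u]); h=np.percentile(P[:,2],80); q=abs(P[:,2]-h)<.003
    print(S[i],h.round(4),P[q][:,:2].mean(0).round(4),np.ptp(P[q][:,:2],axis=0).round(3))
```

```text
7.2917 [ 0.60689302 -0.15245747  0.3103264 ] 0.026850122491085107
[500  33  33  31 747] 0.0597 [0.6208 0.062 ] [0.021 0.021]
[145 217  31  28 643] 0.0943 [ 0.5218 -0.266 ] [0.022 0.022]
[211 217  28  27 586] 0.0944 [ 0.5599 -0.224 ] [0.021 0.021]
[180 235  29  27 592] 0.0942 [ 0.5528 -0.256 ] [0.021 0.021]
[150 252  30  28 604] 0.0942 [ 0.5458 -0.2881] [0.022 0.021]
[214 252  28  27 566] 0.0942 [ 0.584  -0.2463] [0.021 0.022]
[ 275  319   92  103 7521] 0.3268 [ 0.6054 -0.1513] [0.028 0.027]
[ 563  364   77   84 3477] 0.1335 [ 0.9042 -0.0795] [0.063 0.077]
```

View pics/w3.png

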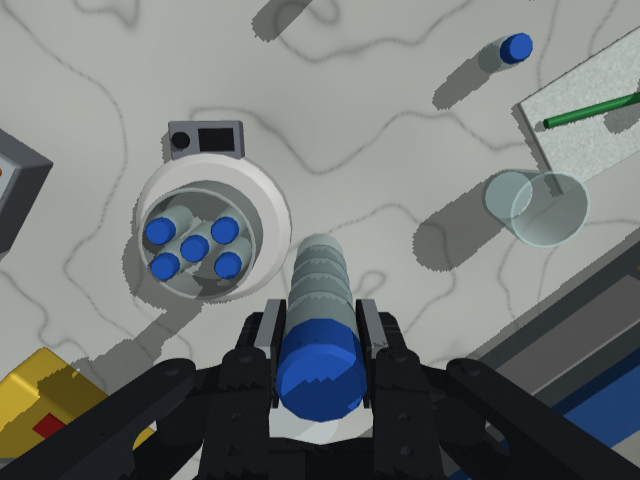

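```bash
cat > place.py <<'E'
from workcell import r, command_gripper, optics
from h import *
def place(g,zf):
    r.move_straight([*g,.26],QC,speed=.2); r.hold(.2)
    f0=r.read_state()['contact_force']
    hit=r.move_straight([*g,zf+.006],QC,speed=.05,max_force=5)
    s=r.read_state(); print(hit,s['time_s'],s['eef_pos'],s['contact_force']-f0)
    if hit: return False
    hit=r.move_straight([*g,zf-.002],QC,speed=.015,max_force=4)
    s=r.read_state(); print('floor',hit,s['time_s'],s['eef_pos'],s['contact_force']-f0)
    return True
E
python3 - <<'E'
from place import *
print(place(np.array([.5775,-.279]),.1477))
p,d=optics.get_image('side'); cv2.imwrite('pics/s1.png',cv2.resize(p[300:480,220:460,::-1],None,fx=3,fy=3))
E
```

```text
False 10.6167 [ 0.57760259 -0.27901526  0.15395131] [ 1.29731126 -0.85494996  1.34764956]
floor True 11.0583 [ 0.57752525 -0.27907904  0.14775143] [ 0.87946328 -0.1348095   5.20885788]
True
```

View pics/s1.png

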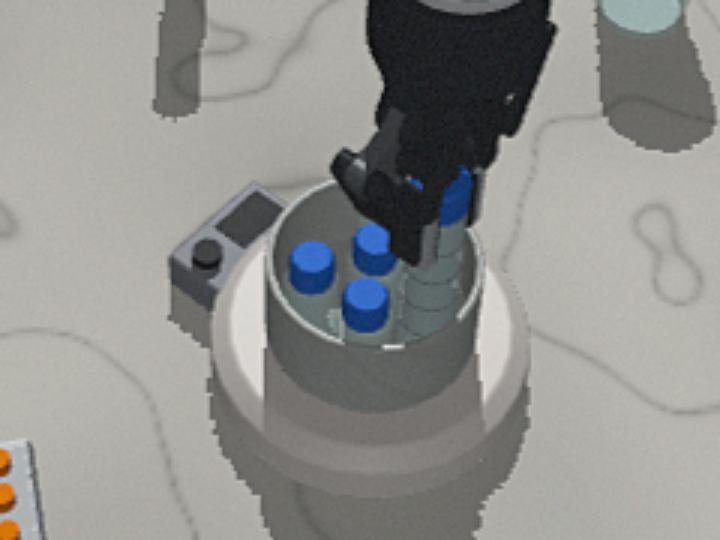

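The side view shows the tube standing in the far place, and the floor contact came at the expected height. I'll release it, check it, then fetch the second tube.

Run:
```python
from place import *
command_gripper(.06)
s=r.read_state(); g=s['eef_pos'][:2]
r.move_straight([*g,.28],QC,speed=.15)
b=np.array([.4557,.0498])
r.reach([*b,.24],QP); r.hold(.3)
p,d,m=wimg(r,optics,'w4'); s=r.read_state(); print(s['time_s'],s['eef_pos'])
k=blobs(p);N,L,S,C=cv2.connectedComponentsWithStats(k)
for i in range(1,N):
    if S[i,4]<100: continue
    v,u=np.nonzero(L==i); P=world(m,np.c_[u,v],d=d[v,u]); h=np.percentile(P[:,2],80); q=abs(P[:,2]-h)<.003
    print(S[i],h.round(4),P[q][:,:2].mean(0).round(4),np.ptp(P[q][:,:2],axis=0).round(3))
p,d=optics.get_image('top'); m=optics.camera_model('top'); cv2.imwrite('pics/t1.png',cv2.resize(p[190:310,450:570,::-1],None,fx=5,fy=5,interpolation=2))
k=blobs(p);k[:190]=0;k[:,:470]=0;N,L,S,C=cv2.connectedComponentsWithStats(k)
for i in range(1,N):
    if S[i,4]<50: continue
    v,u=np.nonzero(L==i); P=world(m,np.c_[u,v],d=d[v,u]); h=np.percentile(P[:,2],80); q=abs(P[:,2]-h)<.004
    print('top',S[i],h.round(4),P[q][:,:2].mean(0).round(4))
```

```text
14.2333 [0.4559454  0.04938679 0.2398989 ]
[ 297  226   45   49 1755] 0.1294 [0.4553 0.0487] [0.027 0.027]
[513 313  31  29 654] 0.0594 [0.5995 0.1848] [0.022 0.021]
[383 372  27  30 613] 0.0591 [0.6197 0.0632] [0.02  0.021]
top [544 215  19  16 250] 0.1661 [ 0.5776 -0.2752]
top [512 218  14  12 133] 0.0959 [ 0.5859 -0.2434]
top [499 232  14  12 124] 0.0958 [ 0.5616 -0.221 ]
top [519 237  13  12 131] 0.0963 [ 0.5544 -0.2534]
top [538 240  15  13 144] 0.0961 [ 0.5474 -0.2856]
top [525 256  14  12 137] 0.0956 [ 0.5225 -0.263 ]
```

View pics/t1.png

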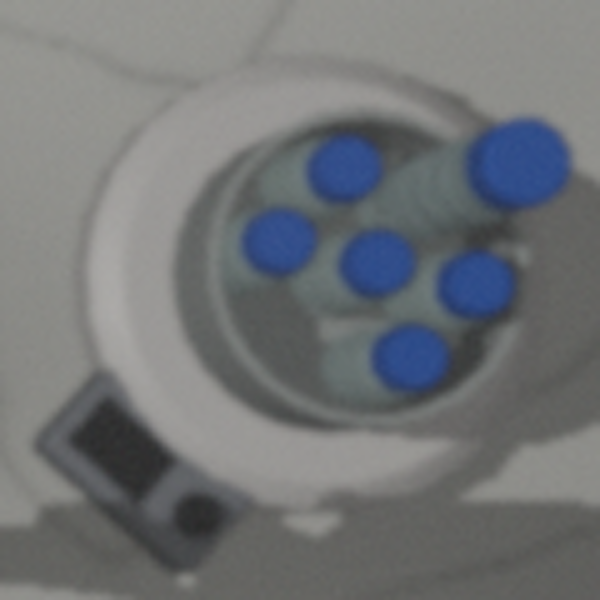

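The first tube stands at (0.5776, −0.2752) in the top view, 1 mm from the place's centre, with its cap top at 0.166 m. The vials haven't moved. Next is the second tube.

Run:
```python
from place import *
b=np.array([.4555,.0490])
r.move_straight([*b,.112],QP,speed=.15)
command_gripper(.0,30)
s=r.read_state(); print(s['time_s'],s['eef_pos'],s['grip_width']); z=s['eef_pos'][2]
r.move_straight([*b,.3],QP,speed=.2)
g=np.array([.5293,-.2342])
r.reach([*g,.3],QC)
wimg(r,optics,'w5')
ok=place(g,z+.035); print(ok,r.read_state()['grip_width'])
p,d=optics.get_image('side'); cv2.imwrite('pics/s2.png',cv2.resize(p[300:480,220:460,::-1],None,fx=3,fy=3))
```

```text
15.6667 [0.4559492  0.04890932 0.1127016 ] 0.027087643497053494
False 20.7583 [ 0.52938627 -0.23427105  0.15393073] [0.66673118 0.50526029 0.2955768 ]
floor True 21.2 [ 0.52936674 -0.23425384  0.14773749] [0.08324223 0.93425426 5.18007731]
True 0.0273826614377034
```

View pics/s2.png

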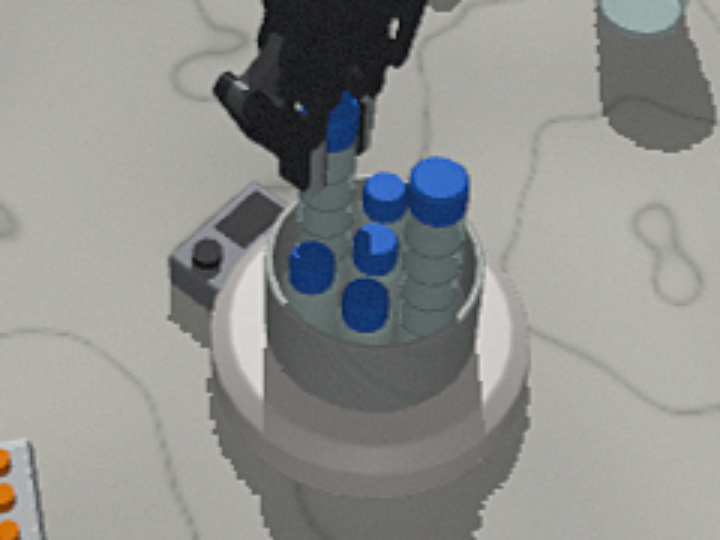

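The side view shows both tubes upright in their places, with floor contact again at the expected height. I'll release the second tube, retreat and check.

Run:
```python
from place import *
command_gripper(.06)
s=r.read_state(); g=s['eef_pos'][:2]
r.move_straight([*g,.30],QC,speed=.15)
r.reach([.45,.05,.3],QP); r.hold(.5)
print(r.read_state()['time_s'])
p,d=optics.get_image('top'); m=optics.camera_model('top'); cv2.imwrite('pics/t2.png',cv2.resize(p[190:310,450:570,::-1],None,fx=5,fy=5,interpolation=2))
k=blobs(p);k[:190]=0;k[:,:470]=0;N,L,S,C=cv2.connectedComponentsWithStats(k)
for i in range(1,N):
    if S[i,4]<50: continue
    v,u=np.nonzero(L==i); P=world(m,np.c_[u,v],d=d[v,u]); h=np.percentile(P[:,2],80); q=abs(P[:,2]-h)<.004
    print('top',S[i],h.round(4),P[q][:,:2].mean(0).round(4))
p,d=optics.get_image('side'); cv2.imwrite('pics/s3.png',cv2.resize(p[300:480,220:460,::-1],None,fx=3,fy=3))
```

```text
24.4667
top [544 215  19  16 248] 0.1659 [ 0.5776 -0.2751]
top [512 218  14  12 131] 0.0964 [ 0.5857 -0.2435]
top [499 232  14  12 122] 0.0965 [ 0.5614 -0.2205]
top [516 237  23  31 447] 0.1654 [ 0.5308 -0.2311]
top [538 241  14  12 129] 0.0962 [ 0.5474 -0.2854]
```

View pics/s3.png

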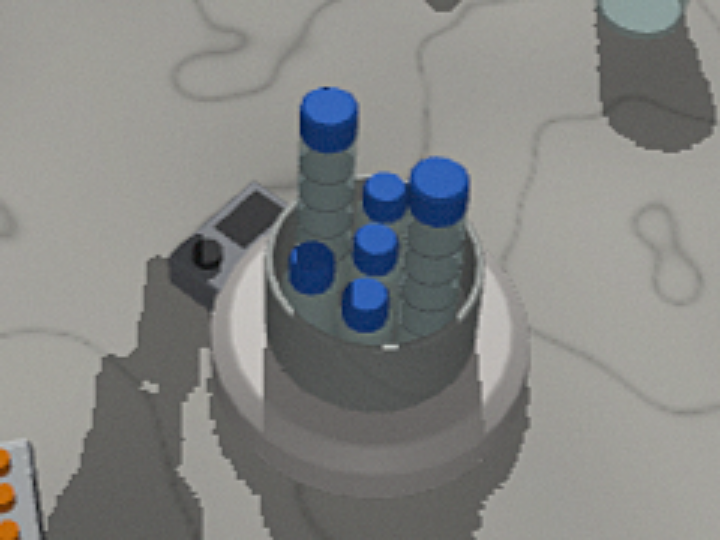

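View pics/t2.png

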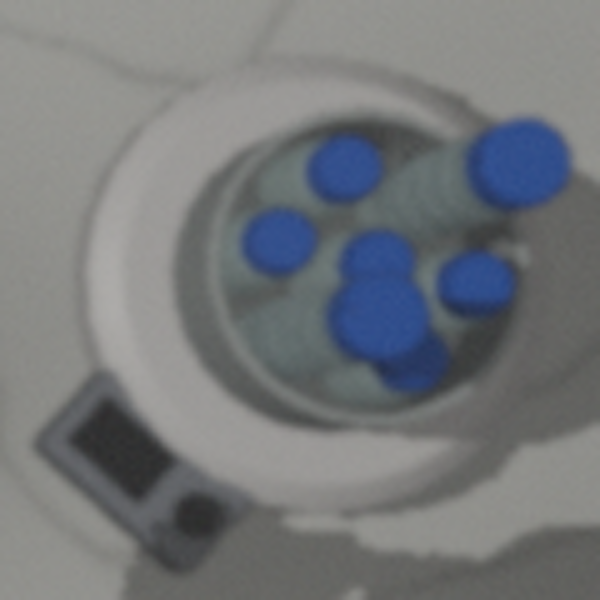

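Both tubes stand upright, each 1–2 mm from its place's centre, and the gripper is clear of them.

```bash
python3 -c "
from workcell import r
r.finish_job()"
```

```text
the job is handed in; nothing more can be done
```

Both long tubes now stand upright in the two empty places of the cup. I gripped each by its upper third, lowered it slowly until it touched the floor, and released it there. The job was handed in at about 24.5 s; no verdict is reported.

**Last checks:**
- **Floor contact:** both tubes touched the floor at TCP z = 0.1477 m, exactly 35 mm above where I picked them up.
- **Position:** the final top view puts the cap tops at (0.5776, −0.2751) and (0.5308, −0.2311). Each is about 1 mm from its place's centre as measured with that camera.
- **Height and lean:** the cap tops read about 0.166 m, where 0.165 m is expected. The side view shows both tubes upright.
- **Vials:** the three the last top view measured separately had moved less than 1 mm. The other two merge with the near tube's cap there; the side view shows them in place.

**Disagreement:** the top and wrist cameras differed by 2–4 mm in xy. I used the wrist camera to steer, and the top view after the first placement confirmed that choice.

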